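Snap the parts tub shut and hold it clear of the counting scale

TASK

The lid of the parts tub standing on the counting scale is up at one end: with the tub still standing on the pan, press that end down until the lid is fully shut and level. Then take the tub by its long sides, lift it straight up about 10 cm clear of the pan without tipping it, and hold it there level and still so that the scale can re-zero; finish while holding it in the air. Leave the other things on the bench where they are.

Things in the scene. Friction and masses are not known exactly. Their poses are not given: they have to be found in the camera images.
- tub_mid (a point): Centre of the loose black rectangular parts tub (half-way up and along it, without the lid). The tub is 96 mm long (its x), 50 mm wide (its y, the width to grip) and 56 mm high (its z, up), so this point is 28 mm above its underside; with the lid it weighs about 0.15 to 0.35 kg. It stands on the scale pan, turned any way round.
- lid_press (a point): Point to press on the top face of the tub's white lid: on its centre line, 85 mm from the hinge and 11 mm inside the tub's free end (the +x end of the tub, which has a small 15 mm long thumb tab beyond it). The lid is 100 x 54 mm and 6 mm thick, overhangs each long side by 2 mm with a skirt 4 mm deep below the tub's rim; z is the lid's normal. With the lid shut this point is 62 mm above the tub's underside.
- lid (a joint): Angle of the tub's lid in rad: 0 is shut, level on the rim; growing as the free end rises. The lid is hooked (hinged) across the tub's -x end at the height of the rim. It is stiff and stays where it is left: about 6 N straight down at point lid_press moves it, less far from the hinge and more near it; it does not spring back.
- pan (a point): Centre of the top face of the scale's square steel pan, 160 x 160 mm, 55 mm above the bench, fixed. The scale (white, about 240 x 200 mm, with a low display in front, at its -x side) is fixed to the bench; its axes turn with the scale, z up.
- spare: Another, smaller black parts tub with a white lid, already shut, 74 x 49 x 44 mm, standing on the bench beside the scale; origin under its centre. Leave it alone.
- spool: Metal spool, 56 mm diameter, 44 mm high, standing on the bench beside the scale; origin under its centre. Leave it alone.
- jar: Small amber jar, 44 mm diameter, 60 mm high, standing on the bench beside the scale; origin under its centre. Leave it alone.
- driver: Screwdriver, 170 mm long, lying on the bench at the scale's +y side, blade to its x; origin under it. Leave it alone.
- tub: The same tub as point tub_mid, with its origin under its centre, on its underside; same axes.
- scale: The scale itself; origin on the bench straight below point pan, same axes.
Things that resemble listed ones, but are neither listed nor needed, are in the scene too. What is shaped like the tub but orange or purple is not meant.

How it is judged:
On the way, in this order (a step that is already met when the one before it is completed fails the run):
1. the lid is pressed shut while the tub stands on the pan (value of joint lid below 0.03 rad and z of tub_mid in the frame of pan below 0.036 m and angle between tub_mid's own z axis and vertical below 0.06 rad), for 0.2 s.
2. the tub, still shut, is lifted clear of the pan by the fingers (value of joint lid below 0.03 rad and z of tub_mid in the frame of pan above 0.048 m and contact force between the fingers and tub above 0.5 N), for 0.1 s.
At the end, for the whole second after the job is handed in: Fingers hold the still tub (under 20 mm/s, 0.15 rad/s), its underside 60 to 160 mm above the pan, within 70 mm of the pan centre sideways, tilted under 0.12 rad, lid shut within 0.03 rad (3 mm at the free end), touching nothing else; bystanders within 30 mm of their starts (value of joint lid below 0.03 rad and z of tub_mid in the frame of pan between 0.088 and 0.188 m and horizontal distance between tub_mid and pan below 0.07 m and angle between tub_mid's own z axis and vertical below 0.12 rad and linear speed of tub below 0.02 m/s and angular speed of tub below 0.15 rad/s and contact force between the fingers and tub above 0.5 N and contact force between tub and scale below 0.05 N and contact force between tub and spare below 0.05 N and contact force between tub and spool below 0.05 N and contact force between tub and jar below 0.05 N and contact force between tub and driver below 0.05 N and distance of each of spare, spool, jar, driver from where it was at the start of the episode below 0.03 m); the arm keeps its last pose, push and grip.
It fails at once if the tub is tipped by more than 0.35 rad (angle between tub_mid's own z axis and vertical above 0.35 rad).
It fails at once if another thing on the bench is moved by more than 30 mm (distance of any of spare, spool, jar, driver from where it was at the start of the episode above 0.03 m).
It also fails if it takes over 48 s, if anything falls off the work surface, if the arm or the gripper's body presses on something with over 40 N, if the wrist force passes 120 N, or if a joint passes its speed limit or range.

ROBOT

A 7-joint arm with a two-finger parallel gripper is mounted at the origin on the work surface. World frame = base frame: x ahead of the robot, y to its left, z up, the work surface at z = 0. Lengths are in m, angles in rad, forces in N, time in s.
With the tool pointing down it reaches from about 0.4 to 0.9 m from the base axis. Payload 5.6 kg.
Tool frame: the origin (TCP) lies at the very end of the fingers, on their centre line; the grasp point (between the pads) lies 19 mm behind it; z points along the fingers, y is the line along which they close (so a half turn about z gives the same grasp; the last joint's range is limited). The gripper opens to 92 mm and grips with 3 to 60 N. Pads are 20 mm wide; open, the fingers measure 128 mm over their backs; the gripper's body (75 mm by 189 mm) begins 69 mm behind the grasp point.
Start: joints at [1.275, 0.468, -0.012, 1.603, 0.006, 1.071, -0.056], TCP at [0.163, -0.629, 0.215] pointing down, gripper open.
Joint ranges: [-2.53, 2.53], [-0.31, 2.02], [-1.57, 1.55], [0.28, 2.44], [-1.29, 4.43], [0.15, 1.84], [-2.92, 2.92]. Speed limits (rad/s): [2.57, 2.57, 3.14, 3.14, 3.14, 3.14, 3.14].

INTERFACE

Orientations are given as a unit quaternion [w, x, y, z].
In Python, from plant import env gives the robot as it stands.
- The arm moves only by the tool jog_arm, never from a script. Its arguments are lists of equal length, an entry for each row: "gripper": the finger opening in mm, from 0 to 91.9; "travel": the shift along the world's x, y, z in mm, a list of three; "yaw": the turn about the world's z in degrees. In form: {"gripper": [gripper, ...], "travel": [[tx, ty, tz], ...], "yaw": [yaw, ...]}. A call has 1 to 20 rows; each row shifts and turns the commanded pose from where the row before left it; what a row does not reach is not made up. A row lasts 1/10 s, in which the tool goes at most 50 mm and 8.59 degrees, less where a joint would pass 70% of its speed; a pose out of reach is approached as far as the arm can. A call is refused whole if a number of a shift passes 50 or a number of a turn 8.59, either way. A call with a gripper value outside its range is refused whole. The fingers move at their own pace and stop on an object; "force" is the grip in N (left out, the last holds). Time passes only in rows, so rows that do not move let the fingers close. It gives the time, the measured TCP pose, the force, the opening and the grip force at its end, in the units of the state.
- env.read_state(): the state, without advancing time (a new reading comes with each control period).
- env.get_image(name): name is "side" or "top"; returns a dict with "frame" (384x512x3 uint8, red, green, blue), "fovy" (degrees; the focal length in pixels is half the picture's height over the tangent of half this angle, whatever the lens; pixels are square), "cx", "cy" (the principal point, pixels), "position" and "attitude" of the camera in the world. Camera axes: x right, y up, looking along -z (the intrinsics and any distortion apply to the point x, -y, -z); pixel columns grow to the right and rows downward; lengths in m; the calibration is good to about 2 mm. A picture is of the moment at which its call begins. There is no depth.
- env.hand_in(): hands the job in; it is judged then, once.
The state is a dict: "time_s": time; "q": joint angles; "joint_vel": joint speeds; "joint_torque": joint torques, N m; "position": TCP position; "tcp_rot": TCP orientation; "ft_force": force on the tool from outside, world axes, zero at the start; "moment": the same for the moment, N m; "grip_width": opening from 0.0 (shut) to 1.0 (fully open); "grip_force": force on a finger pad.
Only numpy, scipy, OpenCV 4.12 (cv2) and the standard library are available. Lean on these libraries where they do the work, as an engineer would, in place of code of your own. Each camera call takes 0.05 s, during which the arm holds its last target. There are 200 camera calls.

## Working session

There is one attempt and no reset: what is moved stays moved. The work goes in short steps, Python scripts to look and compute and a tool call to move; the robot and the scene stay as the last step left them, time stands still between calls to the robot, and variables do not carry over. Pictures are saved under pics/ and viewed, at most 10 in all, crops included, and the job is handed in when it is done.

Besides the shell and the picture viewer there is one more tool, called after "Request:" by a JSON object that holds its "api" and its "payload". jog_arm: Moves the arm, as the interface text tells. Its arguments: {"type":"object","properties":{"gripper":{"type":"array","items":{"type":"number"}},"travel":{"type":"array","items":{"type":"array","items":{"type":"number"}}},"yaw":{"type":"array","items":{"type":"number"}},"force":{"type":"number"}},"required":["gripper","travel","yaw"]}

```bash
mkdir -p pics; cat > h.py <<'E'
import numpy as np, cv2, pickle
from plant import env
def snap(tag):
    for n in ("side","top"):
        d=env.get_image(n); pickle.dump(d,open(f"pics/{n}_{tag}.pkl","wb"))
        cv2.imwrite(f"pics/{n}_{tag}.png",cv2.cvtColor(d["frame"],cv2.COLOR_RGB2BGR))
        print(n,{k:v for k,v in d.items() if k!="frame"})
E
python3 -c "
from h import *
snap('a'); print(env.read_state())"
```

```text
side {'fovy': 47.167119216164735, 'cx': 263.3275618886909, 'cy': 188.3641676320226, 'position': array([0.42871598, 1.12598202, 0.74461557]), 'attitude': array([-0.06875802, -0.04247228,  0.47914293,  0.87400829])}
top {'fovy': 56.39297118353056, 'cx': 255.0041401891732, 'cy': 196.8992824257728, 'position': array([0.56808571, 0.11029312, 0.97559184]), 'attitude': array([-0.69928579, -0.01063823,  0.00903923,  0.71470589])}
{'time_s': 0.1, 'q': array([ 1.27497481,  0.46828823, -0.01160187,  1.60351198,  0.00601804,
        1.07141326, -0.05630237]), 'joint_vel': array([-0.0003149 , -0.00065114, -0.00115631, -0.00182003, -0.00072029,
        0.00014851,  0.00017983]), 'joint_torque': array([ 1.11126443e-03, -5.21645093e+01, -1.26503909e-02, -2.44365281e+01,
       -5.67987026e-02,  1.39951624e-02,  5.22208870e-05]), 'position': array([ 0.16238768, -0.62885091,  0.21374428]), 'tcp_rot': array([-7.76088065e-04,  9.92024208e-01,  1.26044994e-01, -1.64731322e-04]), 'ft_force': array([-0.30028273, -0.16985949,  0.09064361]), 'moment': array([-0.02812682, -0.02075777, -0.04717524]), 'grip_force': 0.0, 'grip_width': 1.0006760630890705}
```

View pics/side_a.png

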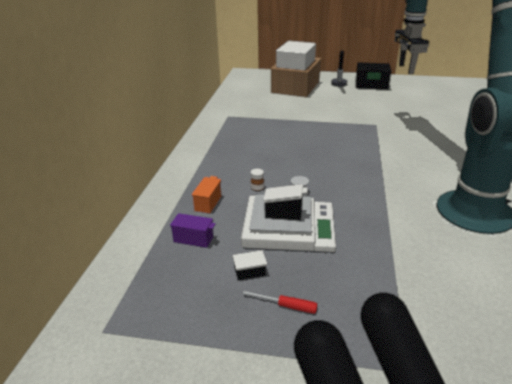

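View pics/top_a.png

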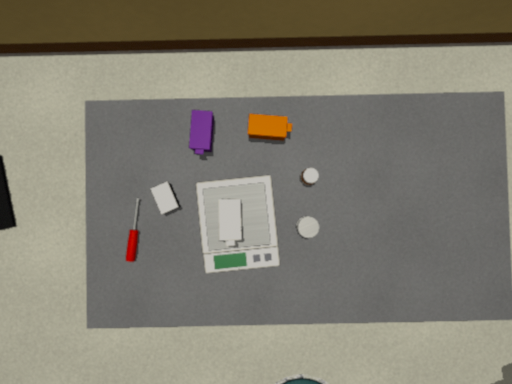

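The side view shows the scale at about (288,222), with the tub on it at (284,205) and its lid raised. In the top view the lid spans (230,200) to (230,240), and the tab at (231,244) points at the display, towards the robot. Next I'll zoom in.

```bash
python3 -c "
import cv2,numpy as np
s=cv2.imread('pics/side_a.png')[175:255,235:345];t=cv2.imread('pics/top_a.png')[170:280,190:290]
cv2.imwrite('pics/c1.png',cv2.resize(s,None,fx=7,fy=7,interpolation=cv2.INTER_CUBIC))
cv2.imwrite('pics/c2.png',cv2.resize(t,None,fx=5,fy=5,interpolation=cv2.INTER_CUBIC))"
```

```text
(no output)
```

View pics/c1.png

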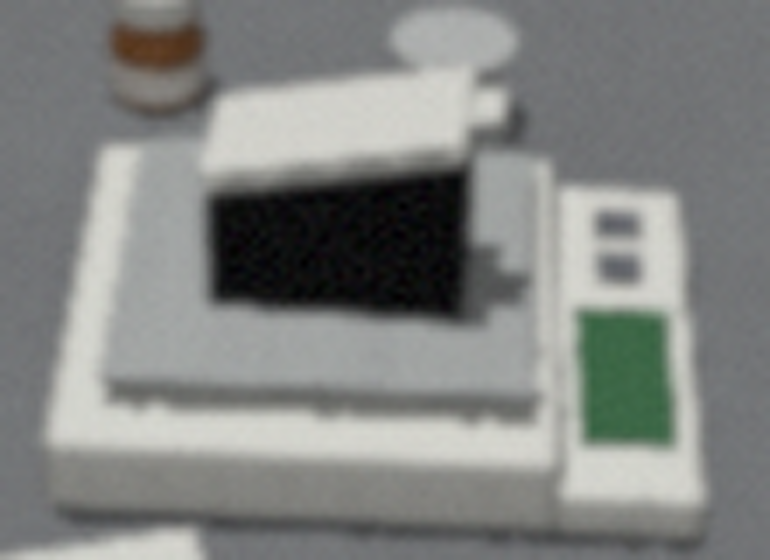

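View pics/c2.png

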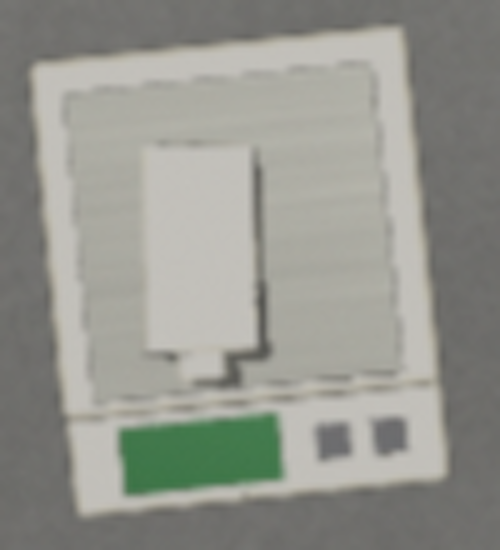

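The crops show the lid corners. Its free end, with the tab, points at the display and is only slightly raised. I'll triangulate the corners from both views.

```bash
cat >> h.py <<'E'
from scipy.spatial.transform import Rotation as R
def ray(d,uv):
    f=d["frame"].shape[0]/2/np.tan(np.radians(d["fovy"]/2))
    w,x,y,z=d["attitude"]; Rm=R.from_quat([x,y,z,w]).as_matrix()
    v=Rm@np.array([(uv[0]-d["cx"])/f,-(uv[1]-d["cy"])/f,-1]); return np.array(d["position"]),v/np.linalg.norm(v)
def tri(r1,r2):
    A=sum(np.eye(3)-np.outer(v,v) for _,v in (r1,r2)); b=sum((np.eye(3)-np.outer(v,v))@p for p,v in (r1,r2))
    x=np.linalg.solve(A,b); return x,np.linalg.norm(np.cross(r1[1],x-r1[0]))*1e3
def onz(r,z): p,v=r; return p+v*(z-p[2])/v[2]
E
cat > m.py <<'E'
from h import *
s=pickle.load(open("pics/side_a.pkl","rb"));t=pickle.load(open("pics/top_a.pkl","rb"))
S=lambda u,v:ray(s,((u+.5)/7-.5+235,(v+.5)/7-.5+175))
T=lambda u,v:ray(t,((u+.5)/5-.5+190,(v+.5)/5-.5+170))
np.set_printoptions(precision=4,suppress=True)
n=["h+y","h-y","f-y","f+y","tab"]
P=[tri(S(*a),T(*b)) for a,b in zip([(207,168),(222,95),(472,70),(465,145),(503,100)],[(143,145),(255,147),(260,349),(148,352),(204,381)])]
for k,(p,e) in zip(n,P): print(k,p,e)
h=(P[0][0]+P[1][0])/2;f=(P[2][0]+P[3][0])/2;d=f-h
print("len",np.linalg.norm(d),"ang",np.arcsin(d[2]/np.linalg.norm(d)),"yaw",np.degrees(np.arctan2(d[1],d[0])),h,f)
pc=[onz(T(*c),.055) for c in [(63,93),(372,62),(400,375),(95,403)]]; print("pan",np.mean(pc,0),[np.linalg.norm(pc[i]-pc[i-1]) for i in range(4)])
b=[onz(S(*c),.055) for c in [(210,300),(460,318)]];print("base+y",b)
print("pan corner tri",[tri(S(*a),T(*c)) for a,c in [((108,385),(63,93)),((537,398),(95,403))]])
st=env.read_state();print(R.from_quat(np.roll(st["tcp_rot"],-1)).as_matrix())
E
python3 m.py
```

```text
h+y [0.5864 0.2    0.1154] 3.505545139300838
h-y [0.5868 0.1466 0.1134] 1.0500682484122392
f-y [0.4918 0.1455 0.1326] 0.7370767331963909
f+y [0.4906 0.1979 0.1333] 1.658294134614452
tab [0.4781 0.1718 0.1372] 0.5215725371191826
len 0.09721079018238483 ang 0.19216984339724313 yaw -179.03937353641751 [0.5866 0.1733 0.1144] [0.4912 0.1717 0.133 ]
pan [0.5453 0.1617 0.055 ] [np.float64(0.15991425051153943), np.float64(0.1598888061124018), np.float64(0.16124771955235928), np.float64(0.15692650367829583)]
base+y [array([0.5823, 0.1991, 0.055 ]), array([0.488 , 0.1963, 0.055 ])]
pan corner tri [(array([0.616 , 0.2479, 0.0484]), np.float64(3.4992831201508507)), (array([0.4578, 0.2344, 0.0502]), np.float64(1.4162484326441198))]
[[ 0.9682  0.2501 -0.0005]
 [ 0.2501 -0.9682  0.0015]
 [-0.0001 -0.0016 -1.    ]]
```

Request:
{"api": "jog_arm", "payload": {"gripper": [0,0,0,0,0,0,0,0,0,0,0,0,0,0,0,0,0,0,0,0], "travel": [[24,40,20],[24,40,20],[24,40,0],[24,40,0],[24,40,0],[24,40,0],[24,40,0],[24,40,0],[24,40,0],[24,40,0],[24,40,0],[24,40,0],[24,40,0],[25,40,0],[0,40,0],[0,40,0],[0,40,0],[0,40,0],[0,40,0],[0,40,0]], "yaw": [-0.65,-0.65,-0.65,-0.65,-0.65,-0.65,-0.65,-0.65,-0.65,-0.65,-0.65,-0.65,-0.65,-0.65,-0.65,-0.65,-0.65,-0.65,-0.65,-0.65]}}

```text
time_s: 2.1
position: [0.4984, 0.1708, 0.2538]
tcp_rot: [0.0, 1.0, 0.013, -0.0]
ft_force: [0.5, -0.5, 1.8]
grip_width: 0.005
grip_force: 0.0
```

Request:
{"api": "jog_arm", "payload": {"gripper": [0,0,0,0,0,0,0], "travel": [[0,1,-30],[0,0,-30],[0,0,-30],[0,0,-15],[0,0,-4],[0,0,0],[0,0,0]], "yaw": [0,0,0,0,0,0,0]}}

```text
time_s: 2.8
position: [0.4997, 0.1708, 0.1462]
tcp_rot: [-0.0, 1.0, 0.013, 0.001]
ft_force: [-0.3, -0.9, -1.2]
grip_width: 0.006
grip_force: 0.0
```

```bash
python3 -c "
from h import *
snap('b'); s=cv2.imread('pics/side_b.png')[165:255,225:345];t=cv2.imread('pics/top_b.png')[165:280,190:290]
a=cv2.resize(s,(600,450));b=cv2.resize(t,(391,450))
cv2.imwrite('pics/c3.png',cv2.resize(cv2.hconcat([a,b]),(800,363)))">/dev/null
```

```text
(no output)
```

View pics/c3.png

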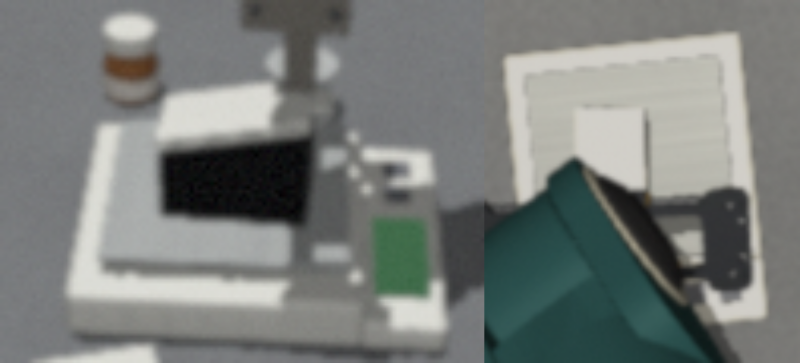

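The closed fingers hang just above the lid's free end (left panel, about 305,95), so I'll press down slowly.

Request:
{"api": "jog_arm", "payload": {"gripper": [0,0,0,0,0,0,0,0,0,0,0,0], "travel": [[0,0,-3],[0,0,-3],[0,0,-3],[0,0,-3],[0,0,-2],[0,0,-2],[0,0,-2],[0,0,-2],[0,0,-2],[0,0,-2],[0,0,0],[0,0,0]], "yaw": [0,0,0,0,0,0,0,0,0,0,0,0]}}

```text
time_s: 4.1
position: [0.499, 0.1705, 0.1209]
tcp_rot: [-0.0, 1.0, 0.013, 0.0]
ft_force: [-0.2, -0.3, -0.1]
grip_width: 0.003
grip_force: 0.0
```

Request:
{"api": "jog_arm", "payload": {"gripper": [0,0,0,0,0], "travel": [[0,0,-1],[0,0,-1],[0,0,-1],[0,0,-1],[0,0,0]], "yaw": [0,0,0,0,0]}}

```text
time_s: 4.6
position: [0.499, 0.1705, 0.1173]
tcp_rot: [0.0, 1.0, 0.013, 0.0]
ft_force: [-1.8, -0.1, 5.0]
grip_width: 0.009
grip_force: 2.3
```

Request:
{"api": "jog_arm", "payload": {"gripper": [0,0,0,0], "travel": [[0,0,-1],[0,0,-1],[0,0,0],[0,0,0]], "yaw": [0,0,0,0]}}

```text
time_s: 5.0
position: [0.499, 0.1706, 0.1166]
tcp_rot: [0.0, 1.0, 0.013, 0.0]
ft_force: [-5.6, -1.7, 17.3]
grip_width: 0.005
grip_force: 8.1
```

Request:
{"api": "jog_arm", "payload": {"gripper": [0,0,0,0,0,0,0,91,91,91,91], "travel": [[0,0,-1],[0,0,0],[0,0,2],[0,0,10],[0,0,30],[0,0,30],[0,0,10],[0,0,0],[0,0,0],[0,0,0],[0,0,0]], "yaw": [0,0,0,0,0,0,0,0,0,0,0]}}

```text
time_s: 6.1
position: [0.4982, 0.1702, 0.1947]
tcp_rot: [0.0, 1.0, 0.013, -0.001]
ft_force: [0.1, -0.4, -0.9]
grip_width: 0.33
grip_force: 0.0
```

```bash
python3 -c "
from h import *
snap('c'); s=cv2.imread('pics/side_c.png')[175:255,235:345]
cv2.imwrite('pics/c4.png',cv2.resize(s,None,fx=7,fy=7,interpolation=cv2.INTER_CUBIC))">/dev/null
```

```text
(no output)
```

View pics/c4.png

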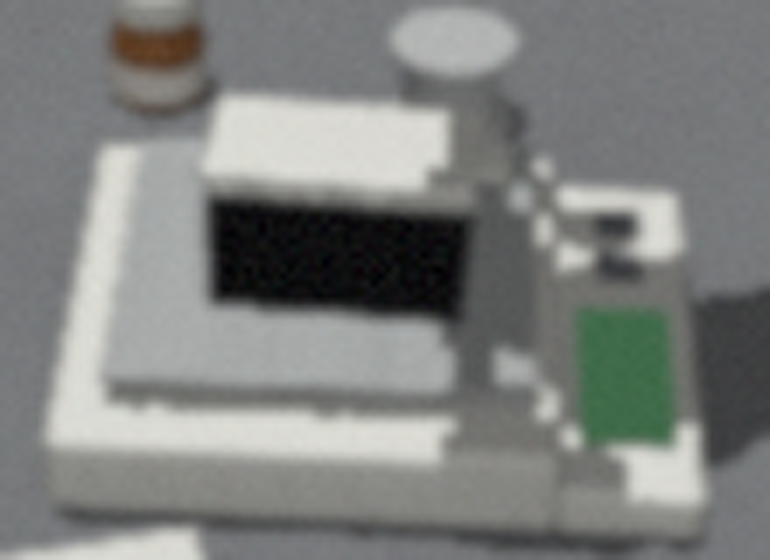

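The lid's lower edge now runs parallel to the tub's base, from (212,190) to (470,212) against (212,300) to (460,318), so it is shut. The tub hasn't moved. Next is the grasp.

Request:
{"api": "jog_arm", "payload": {"gripper": [91,91,91,91,91,91,91,91,91,91,91,91,91,91,91,91], "travel": [[10,1,0],[10,1,0],[10,0,0],[8,0,0],[0,0,0],[0,0,0],[0,0,0],[0,0,-20],[0,0,-20],[0,0,-20],[0,0,-20],[0,0,-20],[0,0,-15],[0,0,-10],[0,0,-5],[0,0,0]], "yaw": [0,0,0,0,0,0,0,0,0,0,0,0,0,0,0,0]}}

```text
time_s: 7.8
position: [0.5367, 0.1725, 0.0657]
tcp_rot: [0.0, 1.0, 0.013, -0.0]
ft_force: [-0.7, -0.8, -0.2]
grip_width: 0.99
grip_force: 0.0
```

Request:
{"api": "jog_arm", "payload": {"gripper": [75,65,58,54,51,48,44,40,40,40,40,40,40,40,40], "travel": [[0,0,-2],[0,0,0],[0,0,0],[0,0,0],[0,0,0],[0,0,0],[0,0,0],[0,0,0],[0,0,0],[0,0,0],[0,0,0],[0,0,0],[0,0,0],[0,0,0],[0,0,0]], "yaw": [0,0,0,0,0,0,0,0,0,0,0,0,0,0,0], "force": 25}}

```text
time_s: 9.3
position: [0.537, 0.1728, 0.0643]
tcp_rot: [-0.0, 1.0, 0.013, 0.0]
ft_force: [-1.2, 2.9, 5.9]
grip_width: 0.582
grip_force: 25.0
```

The opening reads about 53.5 mm, which is nearer the lid's width than the tub's 50 mm. I'll look before lifting.

```bash
python3 -c "
from h import *
snap('d'); s=cv2.imread('pics/side_d.png')[155:255,235:345]
cv2.imwrite('pics/c5.png',cv2.resize(s,None,fx=6,fy=6,interpolation=cv2.INTER_CUBIC)); print(env.read_state())"|tail -8
```

```text
side {'fovy': 47.167119216164735, 'cx': 263.3275618886909, 'cy': 188.3641676320226, 'position': array([0.42871598, 1.12598202, 0.74461557]), 'attitude': array([-0.06875802, -0.04247228,  0.47914293,  0.87400829])}
top {'fovy': 56.39297118353056, 'cx': 255.0041401891732, 'cy': 196.8992824257728, 'position': array([0.56808571, 0.11029312, 0.97559184]), 'attitude': array([-0.69928579, -0.01063823,  0.00903923,  0.71470589])}
{'time_s': 9.4, 'q': array([-0.02269481,  0.57629842, -0.44709657,  1.89885896,  0.35505239,
        0.74405888, -2.21590268]), 'joint_vel': array([ 2.94188786e-04, -8.72271095e-05,  2.76753343e-05,  2.53376957e-04,
       -9.45348224e-04, -1.27255344e-03,  6.76804092e-04]), 'joint_torque': array([ 1.10615250e+00, -4.59212279e+01, -4.39854249e+00, -1.62269068e+01,
        3.17967162e-01,  7.48841395e-02, -1.61996414e-02]), 'position': array([0.53700984, 0.17275557, 0.06423768]), 'tcp_rot': array([-1.79842351e-04,  9.99915376e-01,  1.30058627e-02,  2.35375824e-04]), 'ft_force': array([-0.84386647,  0.88283253,  5.32827234]), 'moment': array([0.29637561, 0.09524339, 0.01701742]), 'grip_force': 25.00047281384468, 'grip_width': 0.5835465942359166}
```

View pics/c5.png

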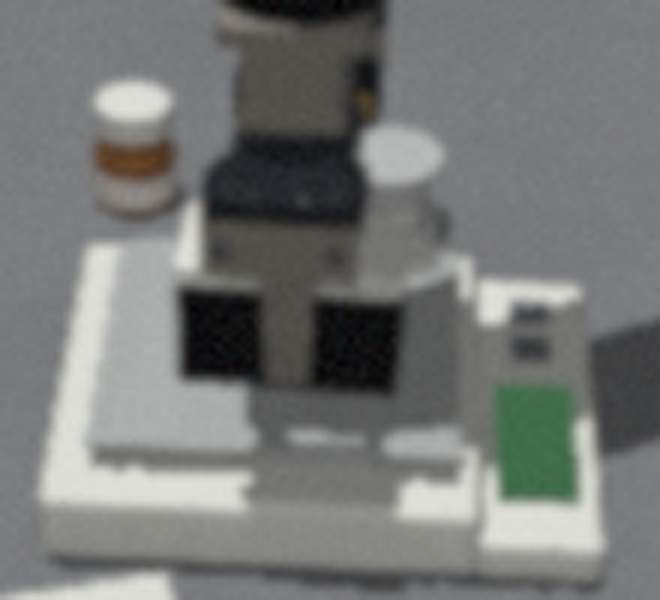

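The fingers straddle the tub mid-length with their tips just above the pan (about 285,385). The width suggests they are touching the lid's skirt, so I'll open, go a little lower and grip again.

Request:
{"api": "jog_arm", "payload": {"gripper": [60,66,66,66,66,66,58,52,48,44,40,40,40,40,40,40], "travel": [[0,0,0],[0,0,0],[0,0,0],[0,0,-3],[0,0,-2],[0,0,0],[0,0,0],[0,0,0],[0,0,0],[0,0,0],[0,0,0],[0,0,0],[0,0,0],[0,0,0],[0,0,0],[0,0,0]], "yaw": [0,0,0,0,0,0,0,0,0,0,0,0,0,0,0,0], "force": 25}}

```text
time_s: 11.0
position: [0.5368, 0.1726, 0.059]
tcp_rot: [-0.0, 1.0, 0.013, 0.0]
ft_force: [-0.4, 1.2, -0.2]
grip_width: 0.583
grip_force: 25.0
```

Request:
{"api": "jog_arm", "payload": {"gripper": [40,40,40,40,40,40,40,40,40,40], "travel": [[0,0,2],[0,0,3],[0,0,4],[0,0,5],[0,0,5],[0,0,5],[0,0,4],[0,0,2],[0,0,0],[0,0,0]], "yaw": [0,0,0,0,0,0,0,0,0,0], "force": 30}}

```text
time_s: 12.0
position: [0.5367, 0.1724, 0.0889]
tcp_rot: [0.0, 1.0, 0.013, -0.0]
ft_force: [0.1, -0.0, -3.2]
grip_width: 0.581
grip_force: 30.0
```

```bash
python3 -c "
from h import *
snap('e'); s=cv2.imread('pics/side_e.png')[155:255,235:345]
cv2.imwrite('pics/c6.png',cv2.resize(s,None,fx=6,fy=6,interpolation=cv2.INTER_CUBIC))">/dev/null
```

```text
(no output)
```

View pics/c6.png

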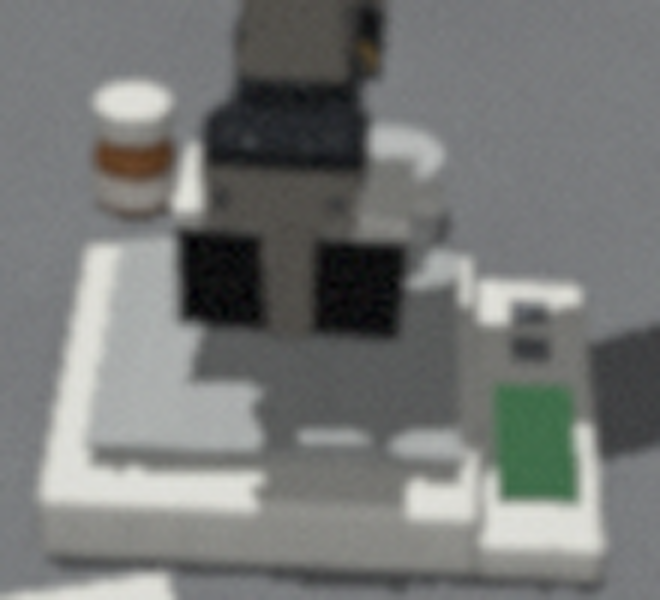

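The tub came up level: its base runs from (182,318) to (400,335), the same slope as before, and the lid is still shut. I'll raise it to about 10 cm.

Request:
{"api": "jog_arm", "payload": {"gripper": [40,40,40,40,40,40,40,40,40,40,40,40,40,40,40,40], "travel": [[0,0,3],[0,0,6],[0,0,8],[0,0,10],[0,0,10],[0,0,10],[0,0,10],[0,0,8],[0,0,4],[0,0,2],[0,0,0],[0,0,0],[0,0,0],[0,0,0],[0,0,0],[0,0,0]], "yaw": [0,0,0,0,0,0,0,0,0,0,0,0,0,0,0,0]}}

```text
time_s: 13.7
position: [0.5368, 0.1725, 0.1599]
tcp_rot: [0.0, 1.0, 0.013, -0.0]
ft_force: [0.2, -1.1, -2.9]
grip_width: 0.587
grip_force: 30.0
```

```bash
python3 -c "
from h import *
snap('f'); s=cv2.imread('pics/side_f.png')[115:255,225:345]
cv2.imwrite('pics/c7.png',cv2.resize(s,None,fx=4,fy=4,interpolation=cv2.INTER_CUBIC))">/dev/null
```

```text
(no output)
```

View pics/c7.png

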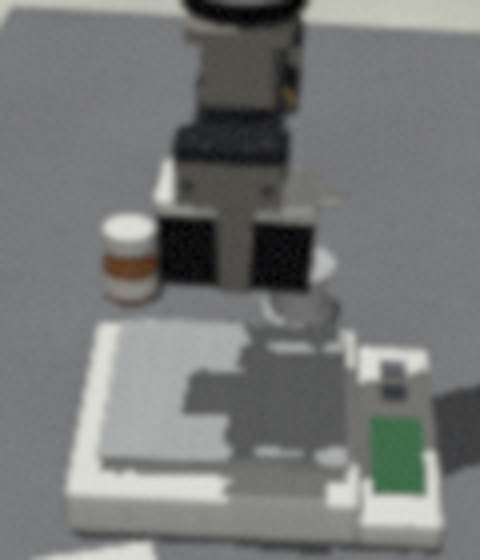

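The tub hangs level with its lid shut, base from (160,280) to (312,290), well clear of the pan. I'm handing it in.

```bash
python3 -c "
from plant import env
print(env.hand_in())"
```

```text
the job is handed in; nothing more can be done
None
```

I pressed the lid shut, lifted the tub level to about 10 cm above the pan, and handed the job in with it held still; the hand-in gave no verdict, and the fingers may be gripping the lid's skirt as well as the tub, since they closed at about 53.5 mm rather than 50 mm.

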